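# Lock a gauge's bayonet bezel ring with the pin spanner

### The job

Lock the chrome bayonet ring of the gauge clamped in the sloping cradle: take the two-pin T-handled spanner from its wooden rest, push both pins fully into the ring's two holes and only then turn the ring clockwise (facing the dial) as far as its stop. Then lower the spanner back into the slot of the rest, upright and fully down, before letting go of it. Turn the ring with the spanner alone, without pushing on the gauge with the gripper or pressing the pins on its glass, and leave the other things on the bench undisturbed.

Things in the scene. Friction and masses are not known exactly. Their poses are not given: they have to be found in the camera images.
- spanner: T-handled steel pin spanner, 0.28 kg, 78 mm tall, loose, upright in the rest at first. Origin midway between the pin tips; z along the shank to the handle; y along head and handle. Pins 6 mm thick, tips tapered to 3 mm, at y = +/-39 mm, z 0-7 mm; head bar 94 (y) x 18 x 12 mm, z 7-19; 10 mm round shank; flat handle bar 76 mm (y) x 12 mm thick (x), z 58-78: grip it across the 12 mm
- pin_a (a point): centre of the tip of the spanner's pin at y = +39 mm; axes as the spanner. Half a turn of the spanner about z swaps the two like pins
- pin_b (a point): centre of the tip of the spanner's pin at y = -39 mm; axes as the spanner
- rest: fixed hardwood block 56 x 130 mm, 32 mm high; origin at the centre of its underside, z up. Slot along its y, open at the top, 22 mm wide (x) and 100 mm long, long lips flared: the spanner's head lies in it on two ledges 15 mm above the bench, its pins hang in a 12 mm groove between them. Head and handle start along the rest's y
- rest_seat (a point): centre of the slot, 8 mm above the bench: the spanner's origin is here when it is fully down; axes as the rest
- cradle: fixed grey cradle, base plate 150 x 130 mm; origin at the centre of its underside, z up. Its bed leans 25 degrees from level towards its own -x, so the dial of the gauge clamped in it looks up and towards the cradle's -x
- ring_face (a point): centre of the front face of the chrome lock ring (96 mm outside, 60 mm inside, 10 mm thick), 95 mm above the bench. z: the ring's axis, out of the dial, 25 degrees from vertical; x: towards hole a; turns with the ring
- hole_a (a point): centre of the floor of one pin hole of the lock ring: 8.5 mm across, straight, 8 mm deep from the ring's front face, parallel to the ring's axis and 39 mm from it; axes as ring_face. With the spanner's head flat on the ring the pin tips are 7 mm below the face
- hole_b (a point): the same for the other hole, opposite hole a
- lock_ring (a joint): turn of the lock ring, rad, growing clockwise as seen by someone facing the dial (negative about ring_face z). Starts at 0.05 to 0.55; locked against a hard stop at 1.15, where the small ribs on the rims of ring and case line up. It rubs with 0.25 N m and stays where it is left. The pins have some 0.03 rad of play in the holes
- glass: gauge glass, 60 mm across, fixed inside the ring, its outer surface 5 mm below the ring's front face. Origin on the ring's axis, 10 mm below that face; z out of the dial
- clip_post: bystander: fixed post on a round 48 mm foot, with a spring clip pinching an upright spare chrome bezel 74 mm across; 177 mm high in all. Origin at the centre of its underside
- cover: bystander: loose blue enamel instrument cover, 104 mm across, 30 mm high; origin at the centre of its underside
- fitting: bystander: loose copper capillary fitting, hexagonal foot 30 mm across, 63 mm high, with a bent tube end; origin at the centre of its underside
- screwdriver: bystander: loose adjusting screwdriver with brass handle, 130 mm long, lying along its x; origin under its middle
- gauge: the gauge clamped in the cradle (black case 88 mm across, 40 mm deep, with its lock ring and glass). Origin on the ring's axis, 10 mm below the ring's front face; z out of the dial
Things that resemble listed ones, but are neither listed nor needed, are in the scene too. Of the things like the spanner, leave any that is green; of the rest the larger one is meant. Of the things that look like the cradle, the middle-sized one is meant.

How it is judged:
On the way, in this order (a step that is already met when the one before it is completed fails the run):
1. both pins of the spanner are well into the ring's two holes before the ring is turned (((distance between pin_a and hole_a below 0.0045 m and distance between pin_b and hole_b below 0.0045 m) or (distance between pin_a and hole_b below 0.0045 m and distance between pin_b and hole_a below 0.0045 m)) and distance of hole_a from where it was at the start of the episode below 0.008 m), for 0.1 s.
2. the ring is turned to its stop with both pins still in the holes (((distance between pin_a and hole_a below 0.0055 m and distance between pin_b and hole_b below 0.0055 m) or (distance between pin_a and hole_b below 0.0055 m and distance between pin_b and hole_a below 0.0055 m)) and value of joint lock_ring above 1.09 rad), for 0.1 s.
3. the spanner is down in its rest while the fingers still hold it (distance between spanner and rest_seat below 0.009 m and contact force between the fingers and spanner above 1 N), for 0.05 s.
At the end, for the whole second after the job is handed in: The lock ring stands within 0.06 rad of its stop; the spanner stands at rest in the slot of its rest, its origin within 6 mm of the seat and upright within 0.1 rad; cover, fitting and screwdriver are within 15 mm of where they were (value of joint lock_ring above 1.09 rad and distance between spanner and rest_seat below 0.006 m and angle between spanner's own z axis and vertical below 0.1 rad and linear speed of spanner below 0.02 m/s and distance of each of cover, fitting, screwdriver from where it was at the start of the episode below 0.015 m); the robot touches nothing.
It fails at once if the gripper or arm itself pushes on the gauge or its ring (over 3 N) (contact force between any of the fingers, the arm and gauge above 3 N).
It fails at once if the spanner or the gripper is pressed on the gauge glass (over 4 N) (contact force between anything else and glass above 4 N).
It fails at once if a bystander is pushed over 15 mm or the clip post is knocked (over 5 N) (distance of any of cover, fitting, screwdriver from where it was at the start of the episode above 0.015 m or contact force between anything else and clip_post above 5 N).
It also fails if it takes over 51 s, if anything falls off the work surface, if the arm or the gripper's body presses on something with over 40 N, if the wrist force passes 120 N, or if a joint passes its speed limit or range.

### The arm

A 7-joint arm with a two-finger parallel gripper is mounted at the origin on the work surface. World frame = base frame: x ahead of the robot, y to its left, z up, the work surface at z = 0. Lengths are in m, angles in rad, forces in N, time in s.
With the tool pointing down it reaches from about 0.4 to 0.925 m from the base axis. Payload 5.6 kg.
Tool frame: the origin (TCP) lies at the very end of the fingers, on their centre line; the grasp point (between the pads) lies 19 mm behind it; z points along the fingers, y is the line along which they close (so a half turn about z gives the same grasp; the last joint's range is limited). The gripper opens to 85 mm and grips with 20 to 120 N. Pads are 22 mm wide; open, the fingers measure 114 mm over their backs; the gripper's body (76 mm by 85 mm) begins 54 mm behind the grasp point. The pads swing forward as they close: fully open they stand 13 mm farther back than shut.
Start: joints at [1.171, 0.468, -0.012, 1.603, 0.006, 1.071, -0.056], TCP at [0.227, -0.609, 0.231] pointing down, gripper open.
Joint ranges: [-2.53, 2.53], [-0.31, 2.02], [-1.57, 1.55], [0.28, 2.44], [-1.29, 4.43], [0.15, 1.84], [-2.92, 2.92]. Speed limits (rad/s): [2.57, 2.57, 3.14, 3.14, 3.14, 3.14, 3.14].

### API

Orientations are given as a unit quaternion [x, y, z, w].
In Python, from station import r, vision gives the robot as it stands. The module is installed in compiled form; this text tells all that it offers.
- The arm moves only by the tool jog_arm, never from a script. Its argument "commands" is one flat list of numbers, 5 for each row, row after row: the opening, from 0 (shut) to 1 (fully open), then the shift along the tool's x, y, z in m, then the turn about the tool's z in degrees. A call has 1 to 12 rows; each row is the pose to reach, as a shift and turn from the pose commanded when the call began, along the tool's axes at that moment; what a row does not reach only later rows make up. A row lasts 1/8 s, in which the tool goes at most 62.5 mm and 10.7 degrees, less where a joint would pass 70% of its speed; a pose out of reach is approached as far as the arm can. A call with a gripper value outside its range is refused whole. The fingers move at their own pace and stop on an object; "grip_force" is the grip in N (left out, the last holds). Time passes only in rows, so rows that repeat a pose let the fingers close. It gives the time, the measured TCP pose, the force, the opening and the grip force at its end, in the units of the state.
- r.get_state(): the state, without advancing time (a new reading comes with each control period).
- vision.get_image(name): name is "scene" or "top"; returns the picture (480x640x3 uint8, blue, green, red); there is no depth.
- vision.get_calibration(name): a dict with "vertical_fov" (degrees; the focal length in pixels is half the picture's height over the tangent of half this angle, whatever the lens; pixels are square), "cx", "cy" (the principal point, pixels), "extrinsics" (4x4, takes a point from camera to world coordinates). Camera axes: x right, y down, z forward; pixel columns grow to the right and rows downward; lengths in m; the calibration is good to about 2 mm. A picture is of the moment at which its call begins. get_calibration takes no time and is no camera call.
- r.finish_job(): hands the job in; it is judged then, once.
The state is a dict: "time_s": time; "q": joint angles; "joint_velocities": joint speeds; "joint_efforts": joint torques, N m; "tcp_pos": TCP position; "tcp_rot": TCP orientation; "wrist_force": force on the tool from outside, world axes, zero at the start; "moment": the same for the moment, N m; "width": finger opening in m; "grasp_force": force on a finger pad.
Only numpy, scipy, OpenCV 4.12 (cv2) and the standard library are available. Lean on these libraries where they do the work, as an engineer would, in place of code of your own. Each camera call takes 0.05 s, during which the arm holds its last target. There are 200 camera calls.

## Working session

There is one attempt and no reset: what is moved stays moved. The work goes in short steps, Python scripts to look and compute and a tool call to move; the robot and the scene stay as the last step left them, time stands still between calls to the robot, and variables do not carry over. Pictures are saved under pics/ and viewed, at most 10 in all, crops included, and the job is handed in when it is done.

Besides the shell and the picture viewer there is one more tool, called after ">>>" as name(argument=value, ...) on one line, values as JSON. jog_arm: Moves the arm, as the interface text tells. Its arguments: {"type":"object","properties":{"commands":{"type":"array","items":{"type":"number"}},"grip_force":{"type":"number"}},"required":["commands"]}

```bash
mkdir -p pics && python3 - <<'E'
from station import r, vision
import cv2,numpy as np
for n in ("scene","top"):
    im=vision.get_image(n); cv2.imwrite(f"pics/{n}0.png",im)
    c=vision.get_calibration(n); print(n,c["vertical_fov"],c["cx"],c["cy"]); print(np.round(c["extrinsics"],4), {k:v for k,v in c.items() if k not in("extrinsics",)})
s=r.get_state(); print(s)
E
```

```text
scene 52.25419139682537 320.58641925315743 238.88783947857019
[[-0.7866  0.4538 -0.4188  1.01  ]
 [ 0.6174  0.5911 -0.519   0.5616]
 [ 0.0121 -0.6668 -0.7451  0.8933]
 [ 0.      0.      0.      1.    ]] {'vertical_fov': 52.25419139682537, 'cx': 320.58641925315743, 'cy': 238.88783947857019}
top 46.039252930205976 315.59268146836564 245.74984509879246
[[-0.0113 -0.9864  0.1642  0.3788]
 [-0.9994  0.0166  0.031  -0.0219]
 [-0.0333 -0.1638 -0.9859  1.25  ]
 [ 0.      0.      0.      1.    ]] {'vertical_fov': 46.039252930205976, 'cx': 315.59268146836564, 'cy': 245.74984509879246}
{'time_s': 0.1, 'q': array([ 1.17105307,  0.46830695, -0.01155934,  1.60350474,  0.00599974,
        1.07142721, -0.05630153]), 'joint_velocities': array([ 0.00156386, -0.00269799, -0.00137974, -0.00228558,  0.0018058 ,
       -0.00131036,  0.00130609]), 'joint_efforts': array([ 1.79059269e-03, -5.33515048e+01,  2.18370545e-02, -2.51963729e+01,
        1.14427062e-02,  4.33009773e-03, -2.27453555e-06]), 'tcp_pos': array([ 0.22673643, -0.60864342,  0.23043309]), 'tcp_rot': array([ 9.84142914e-01,  1.77375518e-01, -2.09201869e-04, -7.78643174e-04]), 'wrist_force': array([0.08506027, 0.32392561, 1.60354963]), 'moment': array([-0.01270248, -0.04894027,  0.00029327]), 'grasp_force': 0.0, 'width': 0.08555287972315069}
```

View pics/scene0.png

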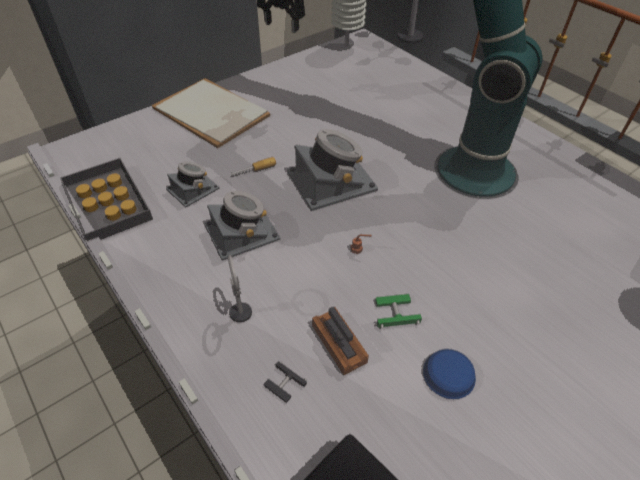

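View pics/top0.png

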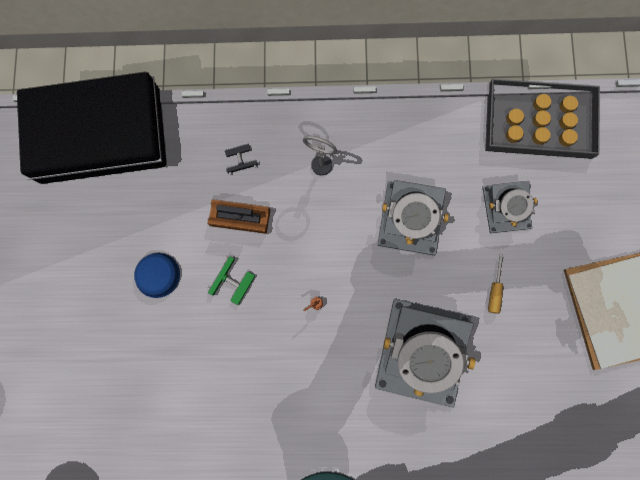

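Candidates, top view:
- **Spanners:** green at (232,280) is excluded. The small grey one at (242,158) lies loose. The larger grey one stands in the rest at (240,215), so that is the one meant.
- **Cradles:** large (430,352), middle (413,217), small (510,206). The middle one is meant.

I'll confirm both in one enlarged crop.

```bash
python3 - <<'E'
import cv2,numpy as np
t=cv2.imread("pics/top0.png"); s=cv2.imread("pics/scene0.png")
f=lambda im,x,y,w,h:cv2.resize(im[y:y+h,x:x+w],(400,300),interpolation=cv2.INTER_CUBIC)
a=np.hstack([f(t,365,175,96,72),f(t,192,175,96,72)])
b=np.hstack([f(s,192,175,104,78),f(s,290,297,104,78)])
cv2.imwrite("pics/crop1.png",np.vstack([a,b]))
E
```

```text
(no output)
```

View pics/crop1.png

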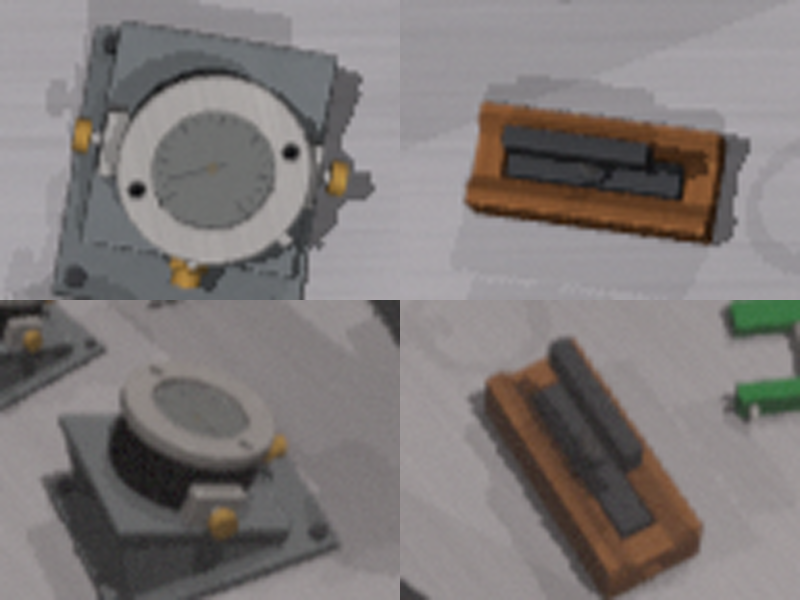

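The crop confirms both: the middle cradle's ring has holes at about (398,221) and (435,211) in the top view, and the large spanner stands in its rest. Next I triangulate.

```bash
cat > h.py <<'E'
from station import r, vision
import cv2,numpy as np
C={n:vision.get_calibration(n) for n in("scene","top")}
def ray(n,p):
    c=C[n];f=240/np.tan(np.radians(c["vertical_fov"]/2));E=np.array(c["extrinsics"])
    d=E[:3,:3]@np.array([(p[0]-c["cx"])/f,(p[1]-c["cy"])/f,1]);return E[:3,3],d/np.linalg.norm(d)
def plane(n,p,z):
    o,d=ray(n,p);return o+d*(z-o[2])/d[2]
def tri(ps,pt):
    o1,d1=ray("scene",ps);o2,d2=ray("top",pt)
    k=np.linalg.lstsq(np.c_[d1,-d2],o2-o1,rcond=None)[0];a=o1+k[0]*d1;b=o2+k[1]*d2
    return (a+b)/2,np.linalg.norm(a-b)
def proj(n,P):
    c=C[n];f=240/np.tan(np.radians(c["vertical_fov"]/2));q=np.linalg.inv(c["extrinsics"])@np.r_[P,1]
    return np.array([c["cx"]+f*q[0]/q[2],c["cy"]+f*q[1]/q[2]])
def dark(im,p,R=4):
    x,y=map(round,p);g=im[y-R:y+R+1,x-R:x+R+1].mean(2);m=np.clip(g.max()*.75-g,0,None)
    Y,X=np.mgrid[-R:R+1,-R:R+1];return np.array([x+(m*X).sum()/m.sum(),y+(m*Y).sum()/m.sum()])
E
python3 - <<'E'
from h import *
t=cv2.imread("pics/top0.png"); s=cv2.imread("pics/scene0.png")
T=[dark(t,(398,220.5),3),dark(t,(434.6,211.5),3)];S=[dark(s,(255.2,212.7),2),dark(s,(232.3,193.2),2)]
print(T,S)
H=[]
for i in(0,1):
    for j in (0,1):
        P,e=tri(S[j],T[i]);print(i,j,P.round(4),round(e,4))
# plane variant z
# glass dial: gray-green circle ; ring outer mask
for n,im,c,R in(("top",t,(415,216),30),("scene",s,(243,208),30)):
    hsv=cv2.cvtColor(im,cv2.COLOR_BGR2HSV);b=(hsv[...,2]>150).astype(np.uint8)
    print(n,im[int(c[1]),int(c[0])])
# rest
for n,im,c in(("top",t,(240,215)),("scene",s,(340,340))):
    hsv=cv2.cvtColor(im,cv2.COLOR_BGR2HSV)
    m=cv2.inRange(hsv,(5,110,40),(20,255,255));x,y=c
    M=np.zeros_like(m);M[y-48:y+48,x-48:x+48]=m[y-48:y+48,x-48:x+48]
    k=cv2.findNonZero(M);h=cv2.convexHull(k);rc=cv2.minAreaRect(h)
    print(n,rc, cv2.boxPoints(rc).round(1).tolist())
    ap=cv2.approxPolyDP(h,2.0,True);print(ap[:,0].tolist())
    if n=="top":
        for p in ap[:,0]: print(p,plane(n,p,.032).round(4),plane(n,p,0).round(4))
E
```

```text
[array([397.41800106, 220.18916065]), array([434.35682556, 211.13104391])] [array([255.60714286, 212.91071429]), array([232.35185185, 193.        ])]
0 0 [ 0.6247 -0.1579  0.0838] 0.0004
0 1 [ 0.6377 -0.1699  0.1382] 0.0599
1 0 [ 0.6263 -0.2184  0.0495] 0.0647
1 1 [ 0.6393 -0.2331  0.0995] 0.0008
top [ 94 105 111]
scene [101 103 103]
top ((238.55787658691406, 216.0602569580078), (59.82644271850586, 26.27353858947754), 7.4958577156066895) [[207.1999969482422, 225.1999969482422], [210.60000610351562, 199.10000610351562], [269.8999938964844, 206.89999389648438], [266.5, 233.0]]
[[269, 208], [266, 232], [208, 223], [212, 200]]
[269 208] [0.6683 0.1188 0.032 ] [0.6759 0.1225 0.    ]
[266 232] [0.6142 0.1253 0.032 ] [0.6204 0.1292 0.    ]
[208 223] [0.6368 0.2543 0.032 ] [0.6436 0.2616 0.    ]
[212 200] [0.689  0.2464 0.032 ] [0.6972 0.2534 0.    ]
scene ((340.64697265625, 338.44000244140625), (64.69491577148438, 27.363853454589844), 57.771244049072266) [[311.79998779296875, 318.3999938964844], [335.0, 303.79998779296875], [369.5, 358.5], [346.29998779296875, 373.1000061035156]]
[[365, 360], [345, 371], [313, 318], [328, 313], [354, 336], [367, 355]]
```

The holes come out 78.2 mm apart, so the ring measurement is good. Jog rows can't tilt the tool directly, so before planning I'll check what the arm does at the edge of its reach.

>>> jog_arm(commands=[1,0,0.06,0,0,1,0,0.12,0,0,1,0,0.18,0,0,1,0,0.24,0,0,1,0,0.3,0,0,1,0,0.36,0,0,1,0,0.42,0,0,1,0,0.48,0,0], grip_force=20)

```text
time_s: 1.1
tcp_pos: [0.2874, -0.9009, 0.2252]
tcp_rot: [0.99, 0.138, 0.006, -0.015]
wrist_force: [-1.5, -0.6, 0.6]
width: 0.0853
grasp_force: 0.0
```

```bash
python3 - <<'E'
from h import *
from scipy.spatial.transform import Rotation as R
s=r.get_state();print(s["time_s"],s["tcp_pos"],s["q"].round(3));print(R.from_quat(s["tcp_rot"]).as_matrix().round(3))
E
```

```text
1.1 [ 0.28743861 -0.90090016  0.22516771] [ 1.103  1.223  0.87   0.353 -0.822  1.709  0.075]
[[ 0.962  0.273  0.008]
 [ 0.272 -0.962  0.031]
 [ 0.016 -0.027 -0.999]]
```

```bash
python3 - <<'E'
from h import *
a=plane("top",(216.96,207.6),.086);b=plane("top",(252.5,212),.086)
d=a-b;print(a,b,np.linalg.norm(d),(a+b)/2,np.degrees(np.arctan2(d[0],d[1])))
yaw=np.radians(9.9)
vs=[vision.get_image(n) for n in("scene","top")]
out=[]
c0=((a+b)/2)[:2]; Y=np.array([np.sin(yaw),np.cos(yaw)]);X=np.array([np.cos(yaw),-np.sin(yaw)])
def box(hx,hy,z):return [np.r_[c0+X*sx*hx+Y*sy*hy,z] for sx,sy in((1,1),(1,-1),(-1,-1),(-1,1))]
th=np.radians(168);n=np.array([np.sin(np.radians(25))*np.cos(th),np.sin(np.radians(25))*np.sin(th),np.cos(np.radians(25))])
l=np.cross(n,[0,0,1]);l/=np.linalg.norm(l);u=np.cross(n,l);cr=np.array([.632,-.1955,.095])
cir=lambda R:[cr+R*(np.cos(t)*l+np.sin(t)*u) for t in np.linspace(0,6.28,40)]
for nme,im in zip(("scene","top"),vs):
    im=cv2.resize(im,None,fx=6,fy=6,interpolation=cv2.INTER_CUBIC)
    for P,col in((box(.006,.038,.086),(0,255,255)),(box(.028,.065,.032),(255,255,0)),(box(.028,.065,0),(255,0,255)),(cir(.048),(0,255,0)),(cir(.03),(0,0,255))):
        q=np.array([(proj(nme,p)+.5)*6 for p in P]).astype(np.int32);cv2.polylines(im,[q],True,col,1)
    for cc in(np.r_[c0,.05],cr):
        p=(proj(nme,cc)*6).astype(int);out.append(im[p[1]-225:p[1]+225,p[0]-290:p[0]+290][:450,:])
o=np.vstack([np.hstack(out[:2]),np.hstack(out[2:])]);cv2.imwrite("pics/ov.png",cv2.resize(o,(775,600)))
E
```

```text
[0.6584639  0.22355987 0.086     ] [0.64744663 0.14759768 0.086     ] 0.07675699284650564 [0.65295527 0.18557878 0.086     ] 8.252424835945796
```

View pics/ov.png

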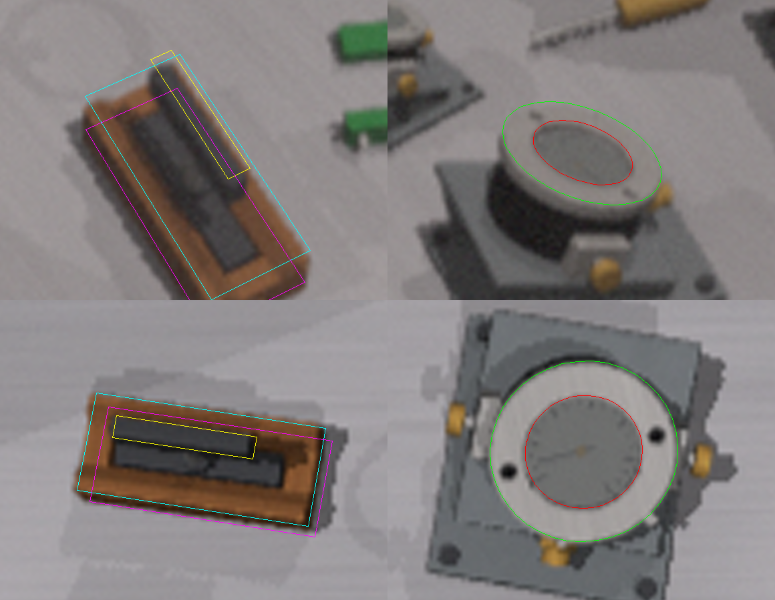

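The ring model (centre (0.632,-0.1955,0.095), leaning towards azimuth 168°) fits both views. The rest overlay is a few mm off in the scene view, and I'll refine that from close. Now heading for the rest.

```bash
cat >> h.py <<'E'
from scipy.spatial.transform import Rotation as Ro
def st():
    s=r.get_state();R=Ro.from_quat(s["tcp_rot"]).as_matrix();p=s["tcp_pos"]
    az=np.degrees(np.arctan2(R[1,1],R[0,1]))
    print("t",round(s["time_s"],2),"tcp",p.round(4),"yaz",az.round(2),"tilt",R[:,2].round(3),"F",s["wrist_force"].round(1),"M",s["moment"].round(2),"w",round(s["width"],4),"g",s["grasp_force"].round(1));return p,R,az
def go(tgt,yaz=None):
    p,R,az=st();d=R.T@(np.array(tgt)-p)
    t=0 if yaz is None else -((yaz-az+90)%180-90)
    print("shift mm",(d*1e3).round(1),"turn",round(t,1))
E
python3 -c "
from h import *
go((.55,-.3,.26),-8.5); go((.653,.187,.26),-8.5)"
```

```text
Traceback (most recent call last):
  File "h.py", line 25, in go
    p,R,az=st();d=R.T@(np.array(tgt)-p)
           ~~^^
  File "h.py", line 23, in st
    print("t",round(s["time_s"],2),"tcp",p.round(4),"yaz",az.round(2),"tilt",R[:,2].round(3),"F",s["wrist_force"].round(1),"M",s["moment"].round(2),"w",round(s["width"],4),"g",s["grasp_force"].round(1));return p,R,az
                                                                                                                                                                                ^^^^^^^^^^^^^^^^^^^^^^
AttributeError: 'float' object has no attribute 'round'
```

```bash
sed -i 's/s\["grasp_force"\].round(1)/round(s["grasp_force"],1)/' h.py; python3 -c "
from h import *
go((.55,-.3,.26),-8.5); go((.653,.187,.26),-8.5)"
```

```text
t 1.2 tcp [ 0.2851 -0.9026  0.2286] yaz -74.28 tilt [-0.001  0.022 -1.   ] F [-0.7  0.6  0.3] M [-0.08  0.05  0.02] w 0.0852 g 0.0
shift mm [ 418.3 -508.8  -18. ] turn -65.8
t 1.2 tcp [ 0.2851 -0.9026  0.2286] yaz -74.28 tilt [-0.001  0.022 -1.   ] F [-0.7  0.6  0.3] M [-0.08  0.05  0.02] w 0.0852 g 0.0
shift mm [ 649.4 -949.6   -7.2] turn -65.8
```

>>> jog_arm(commands=[1,0.035,-0.051,-0.003,-5,1,0.07,-0.102,-0.006,-10,1,0.105,-0.153,-0.009,-15,1,0.14,-0.204,-0.012,-20,1,0.175,-0.255,-0.015,-25,1,0.21,-0.306,-0.018,-30,1,0.245,-0.357,-0.021,-36,1,0.28,-0.408,-0.024,-42,1,0.315,-0.459,-0.027,-48,1,0.35,-0.51,-0.03,-54,1,0.385,-0.561,-0.033,-60,1,0.42,-0.612,-0.036,-66])

```text
time_s: 2.7
tcp_pos: [0.5214, -0.2058, 0.284]
tcp_rot: [0.75, 0.661, 0.011, -0.007]
wrist_force: [2.0, 0.5, 0.2]
width: 0.0855
grasp_force: 0.0
```

```bash
python3 -c "
from h import *
go((.653,.187,.16),-8.5)"
```

```text
t 2.7 tcp [ 0.5214 -0.2058  0.284 ] yaz -7.23 tilt [ 0.008  0.025 -1.   ] F [2.  0.5 0.2] M [-0.02 -0.02 -0.01] w 0.0855 g 0.0
shift mm [402.9  80.5 134.9] turn 1.3
```

>>> jog_arm(commands=[1,0.055,0.011,0,0,1,0.11,0.022,0,1.3,1,0.165,0.033,0,1.3,1,0.22,0.044,0,1.3,1,0.275,0.055,0.01,1.3,1,0.33,0.066,0.04,1.3,1,0.38,0.077,0.08,1.3,1,0.403,0.08,0.12,1.3,1,0.403,0.08,0.135,1.3,1,0.403,0.08,0.135,1.3])

```text
time_s: 3.95
tcp_pos: [0.6559, 0.1802, 0.1599]
tcp_rot: [0.761, 0.648, 0.011, -0.007]
wrist_force: [-0.2, -0.7, 0.0]
width: 0.0855
grasp_force: 0.0
```

```bash
python3 - <<'E'
from h import *
go((.653,.187,.060),-8.5)
im=[vision.get_image("scene"),vision.get_image("top")]
a=cv2.resize(im[0][270:390,280:410],(390,360),interpolation=cv2.INTER_CUBIC);b=cv2.resize(im[1][160:280,175:305],(390,360),interpolation=cv2.INTER_CUBIC)
cv2.imwrite("pics/g.png",np.hstack([a,b]))
E
```

```text
t 3.95 tcp [0.6559 0.1802 0.1599] yaz -9.18 tilt [ 0.007  0.025 -1.   ] F [-0.2 -0.7  0. ] M [-0.06 -0.02  0.02] w 0.0855 g 0.0
shift mm [  3.7  -4.3 100. ] turn -0.7
```

View pics/g.png

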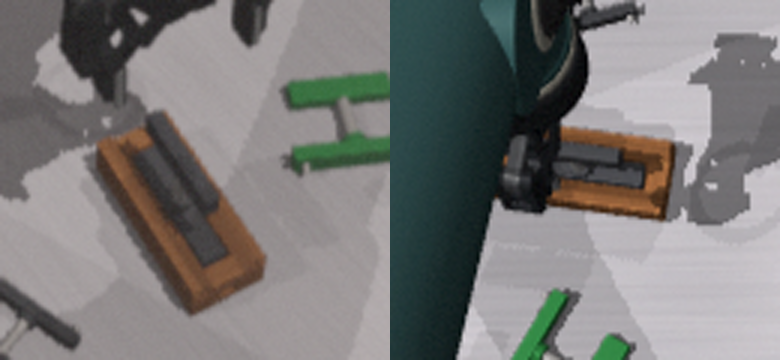

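```bash
python3 - <<'E'
from h import *
print(tri((331.7,308),(252.5,212)),tri((350.7,334.3),(216.96,207.6)))
a=plane("scene",(331.7,308),.086);b=plane("scene",(350.7,334.3),.086);print(a,b,(a+b)/2)
E
```

```text
(array([0.64844355, 0.15012902, 0.07666153]), np.float64(0.003289002637613687)) (array([0.65922351, 0.22356274, 0.08426168]), np.float64(0.0009984930826630993))
[0.65149338 0.1560499  0.086     ] [0.66031517 0.22392301 0.086     ] [0.65590428 0.18998645 0.086     ]
```

>>> jog_arm(commands=[1,0.004,-0.0033,0.03,-0.7,1,0.004,-0.0033,0.07,-0.7,1,0.004,-0.0033,0.1,-0.7,1,0.004,-0.0033,0.1,-0.7,0,0.004,-0.0033,0.1,-0.7,0,0.004,-0.0033,0.1,-0.7,0,0.004,-0.0033,0.1,-0.7,0,0.004,-0.0033,0.1,-0.7,0,0.004,-0.0033,0.1,-0.7,0,0.004,-0.0033,0.1,-0.7], grip_force=40)

```text
time_s: 5.3
tcp_pos: [0.6563, 0.187, 0.062]
tcp_rot: [0.758, 0.652, 0.013, -0.007]
wrist_force: [-2.1, -0.3, 5.0]
width: 0.0111
grasp_force: 40.3
```

```bash
python3 -c "
from h import *
go((.60,-.19,.26),-12)"
```

```text
t 5.3 tcp [0.6563 0.187  0.062 ] yaz -8.68 tilt [ 0.011  0.026 -1.   ] F [-2.1 -0.3  5. ] M [0.02 0.38 0.03] w 0.0111 g 40.3
shift mm [-375.5    2.5 -208.5] turn 3.3
```

Gripped at 11 mm width. To match the hole line's 11.6° slope, I'll pre-pivot the spanner in the grip by nudging its head end against the slot's +y end wall, then lift out.

>>> jog_arm(commands=[0,0,0,-0.006,0,0,0,0,-0.012,0,0,0.005,0,-0.012,0,0,0.009,0,-0.012,0,0,0.013,0,-0.012,0,0,0.017,0,-0.012,0,0,0.017,0,-0.012,0], grip_force=25)

```text
time_s: 6.18
tcp_pos: [0.6581, 0.1982, 0.0738]
tcp_rot: [0.759, 0.651, 0.009, -0.005]
wrist_force: [-2.7, -8.9, 1.5]
width: 0.0116
grasp_force: 39.9
```

```bash
python3 -c "
from h import *
st()"
```

```text
t 6.17 tcp [0.6581 0.1982 0.0738] yaz -8.8 tilt [ 0.008  0.02  -1.   ] F [-2.7 -8.9  1.5] M [-2.29  0.77  0.11] w 0.0116 g 39.9
```

>>> jog_arm(commands=[0,0.004,0,0,0,0,0.007,0,0,0,0,0.007,0,0,0,0,-0.002,0,0,0,0,-0.008,0,0,0,0,-0.008,0,-0.02,0,0,-0.008,0,-0.05,0,0,-0.008,0,-0.1,0,0,-0.008,0,-0.14,0,0,-0.008,0,-0.14,0], grip_force=25)

```text
time_s: 7.42
tcp_pos: [0.658, 0.192, 0.2182]
tcp_rot: [0.758, 0.652, 0.016, -0.005]
wrist_force: [1.2, 0.1, -3.1]
width: 0.0113
grasp_force: 39.3
```

```bash
python3 - <<'E'
from h import *
p,R,az=st()
P=proj("scene",p);im=vision.get_image("scene");x,y=P.astype(int);print(P)
cv2.imwrite("pics/l.png",cv2.resize(im[y-40:y+80,x-70:x+70],(700,600),interpolation=cv2.INTER_CUBIC))
E
```

```text
t 7.42 tcp [0.658  0.192  0.2182] yaz -8.67 tilt [ 0.017  0.028 -0.999] F [ 1.2  0.1 -3.1] M [-0.03 -0.01 -0.02] w 0.0113 g 39.3
[344.13802438 280.66182878]
```

View pics/l.png

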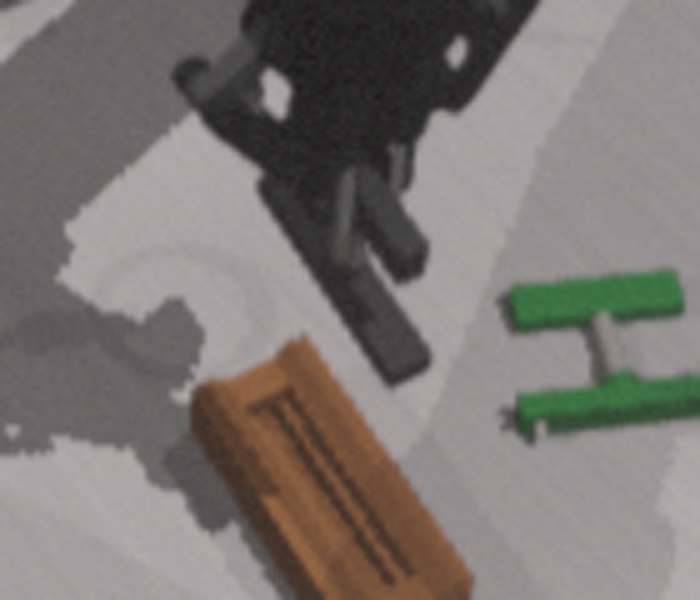

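```bash
python3 - <<'E'
from h import *
p,R,az=st();n=R[:,1]*[1,1,0];n/=np.linalg.norm(n);t=np.array([-n[1],n[0],0])
def hit(c,off):
    o,d=ray("scene",(274+c[0]/5,240+c[1]/5));return o+d*((p+n*off-o)@n)/(d@n)
for c1,c2,off in(((262,185),(388,380),.009),((262,185),(388,380),-.009),((385,245),(430,355),.009),((262,185),(388,350),.009)):
    a,b=hit(c1,off),hit(c2,off);v=b-a;print(a.round(4),b.round(4),np.linalg.norm(v).round(4),np.degrees(np.arctan2(v[2],v@t)).round(1),"along",((a-p)@t).round(4),((b-p)@t).round(4))
E
```

```text
t 7.47 tcp [0.6563 0.1921 0.2154] yaz -8.66 tilt [ 0.013  0.027 -1.   ] F [-0.1  0.6 -4. ] M [-0.06  0.07  0.07] w 0.0115 g 39.3
[0.6582 0.1446 0.1796] [0.6715 0.232  0.1694] 0.089 -6.6 along -0.0466 0.0418
[0.636  0.1183 0.1346] [0.6502 0.2112 0.1237] 0.0946 -6.6 along -0.076 0.018
[0.6701 0.2226 0.2376] [0.6747 0.2531 0.2132] 0.0393 -38.3 along 0.0323 0.0631
[0.6582 0.1446 0.1796] [0.6713 0.2302 0.1857] 0.0868 4.0 along -0.0466 0.04
```

```bash
python3 - <<'E'
from h import *
T=[(397.4,220.2),(434.36,211.13)];S=[(255.6,212.9),(232.35,193.0)]
H=[]
for i,z in((0,.0871),(1,.1029)):
    a=plane("top",T[i],z);b=plane("scene",S[i],z);print(a.round(4),b.round(4));H.append((a+b)/2)
u=H[1]-H[0];print(np.linalg.norm(u),"az",np.degrees(np.arctan2(u[1],u[0])),"c",(H[0]+H[1])/2)
go((.60,-.15,.26),11)
E
```

```text
[ 0.6239 -0.1573  0.0871] [ 0.6264 -0.1552  0.0871]
[ 0.6383 -0.2322  0.1029] [ 0.6412 -0.23    0.1029]
0.07785514766995229 az -78.96662726021101 c [ 0.63241541 -0.19365831  0.095     ]
t 7.47 tcp [0.6563 0.1921 0.2154] yaz -8.66 tilt [ 0.013  0.027 -1.   ] F [-0.1  0.6 -4. ] M [-0.06  0.07  0.07] w 0.0115 g 39.3
shift mm [-345.2   -3.8  -54.6] turn -19.7
```

>>> jog_arm(commands=[0,-0.03,0,-0.04,0,0,-0.08,0,-0.05,0,0,-0.135,0,-0.055,-2,0,-0.19,0,-0.055,-6,0,-0.245,0.007,-0.055,-10,0,-0.3,0.015,-0.055,-14,0,-0.35,0.025,-0.055,-18,0,-0.375,0.034,-0.03,-19.7,0,-0.382,0.034,0.005,-19.7,0,-0.382,0.034,0.005,-19.7,0,-0.382,0.034,0.005,-19.7])

```text
time_s: 8.85
tcp_pos: [0.6322, -0.19, 0.1984]
tcp_rot: [0.635, 0.772, 0.013, -0.005]
wrist_force: [-0.0, 0.5, -1.9]
width: 0.0112
grasp_force: 39.3
```

```bash
python3 - <<'E'
from h import *
go((.632,-.192,.2),11)
ims={n:vision.get_image(n) for n in("scene","top")};o=[]
for n in ims:
    P=proj(n,(.632,-.194,.13));x,y=P.astype(int);print(n,x-50,y-55)
    o.append(cv2.resize(ims[n][y-55:y+45,x-50:x+50],(400,400),interpolation=cv2.INTER_CUBIC))
cv2.imwrite("pics/r1.png",np.hstack(o))
E
```

```text
t 8.85 tcp [ 0.6322 -0.19    0.1984] yaz 11.07 tilt [ 0.01   0.026 -1.   ] F [-0.   0.5 -1.9] M [-0.07 -0.01 -0.  ] w 0.0112 g 39.3
shift mm [-1.9 -0.5 -1.6] turn 0.1
scene 192 136
top 367 156
```

View pics/r1.png

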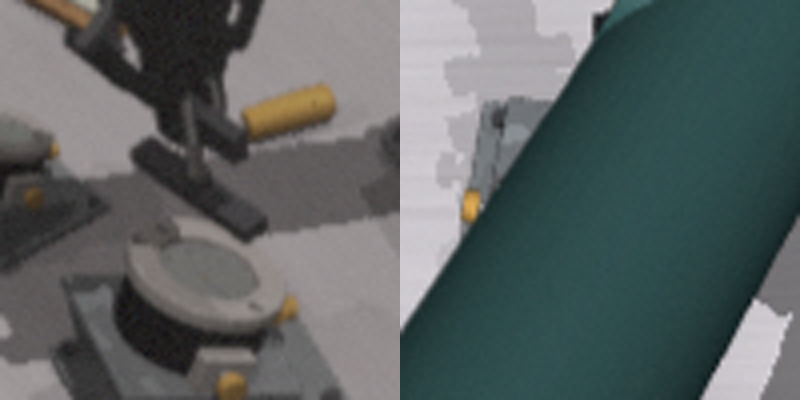

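```bash
python3 - <<'E'
from h import *
p,R,az=st();tx=R[:,0];ty=R[:,1]
for q in((242.75,181.5),(242.75,180.5),(242.2,181)):
    P=plane("scene",q,p[2]-.054+.019);print(P.round(4),"along x",((P-p)@tx*1e3).round(1),"y",((P-p)@ty*1e3).round(1))
for s in(-4,0,4):
  o=p+tx*s/1000+[0,0,-.054]
  print(s,[(((proj("scene",o+tx*a+ty*b+[0,0,c])+.5)-(192,136))*4).round(0).tolist() for a,b,c in((-.047,.009,.007),(.047,.009,.007),(-.047,.009,.019),(.047,.009,.019),(.047,-.009,.019),(0,0,.019))])
E
```

```text
t 8.95 tcp [ 0.6328 -0.1901  0.1997] yaz 11.09 tilt [ 0.012  0.026 -1.   ] F [-0.6  0.3 -3. ] M [-0.   -0.   -0.01] w 0.0111 g 39.3
[ 0.6321 -0.1863  0.1647] along x 3.0 y -0.6
[ 0.6303 -0.1892  0.1647] along x 0.5 y -2.9
[ 0.6321 -0.1885  0.1647] along x 0.9 y -1.0
-4 [[130.0, 167.0], [244.0, 239.0], [127.0, 151.0], [242.0, 222.0], [266.0, 206.0], [195.0, 178.0]]
0 [[134.0, 170.0], [249.0, 242.0], [132.0, 154.0], [247.0, 226.0], [271.0, 209.0], [200.0, 181.0]]
4 [[139.0, 173.0], [254.0, 245.0], [136.0, 156.0], [252.0, 229.0], [276.0, 213.0], [205.0, 184.0]]
```

>>> jog_arm(commands=[0,-0.0025,-0.0007,0.02,0,0,-0.0025,-0.0007,0.034,0,0,-0.0025,-0.0007,0.038,0,0,-0.0025,-0.0007,0.038,0,0,-0.0025,-0.0007,0.038,0])

```text
time_s: 9.57
tcp_pos: [0.6324, -0.1926, 0.1607]
tcp_rot: [0.636, 0.772, 0.013, -0.004]
wrist_force: [0.2, 0.4, -3.5]
width: 0.0112
grasp_force: 39.2
```

```bash
python3 - <<'E'
from h import *
go((.6326,-.1927,.156),11)
im=vision.get_image("scene")
cv2.imwrite("pics/r2.png",cv2.resize(im[150:240,190:300],(770,630),interpolation=cv2.INTER_CUBIC)[:600])
st()
E
```

```text
t 9.57 tcp [ 0.6324 -0.1926  0.1607] yaz 11.01 tilt [ 0.011  0.026 -1.   ] F [ 0.2  0.4 -3.5] M [-0.05  0.02 -0.  ] w 0.0112 g 39.2
shift mm [-0.3  0.1  4.7] turn 0.0
t 9.62 tcp [ 0.6324 -0.1926  0.1608] yaz 11.01 tilt [ 0.011  0.026 -1.   ] F [-0.8 -0.8 -3.4] M [-0.07  0.01 -0.01] w 0.0115 g 39.2
```

View pics/r2.png

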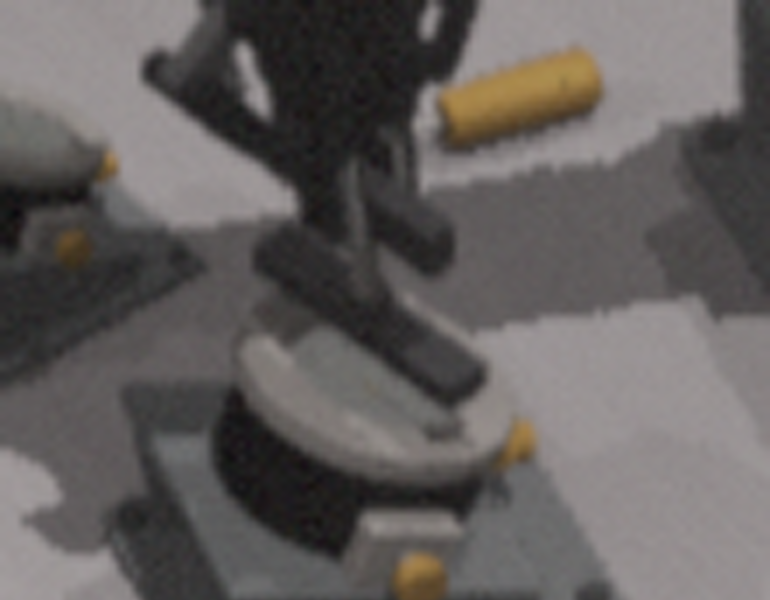

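>>> jog_arm(commands=[0,0,0,0.004,0,0,0,0,0.006,0,0,0,0,0.007,0,0,0,0,0.007,0])

```text
time_s: 10.12
tcp_pos: [0.6321, -0.1921, 0.1531]
tcp_rot: [0.636, 0.772, 0.013, -0.004]
wrist_force: [-0.3, -0.2, -2.8]
width: 0.0112
grasp_force: 39.3
```

```bash
python3 -c "
from h import *
st()"
```

```text
t 10.12 tcp [ 0.6321 -0.1921  0.1531] yaz 11.02 tilt [ 0.01   0.026 -1.   ] F [-0.3 -0.2 -2.8] M [-0.03  0.03  0.  ] w 0.0112 g 39.3
```

>>> jog_arm(commands=[0,0,0,0.002,0,0,0,0,0.002,0])

```text
time_s: 10.38
tcp_pos: [0.632, -0.1918, 0.151]
tcp_rot: [0.636, 0.772, 0.013, -0.005]
wrist_force: [-1.4, 0.6, -2.6]
width: 0.0111
grasp_force: 39.3
```

>>> jog_arm(commands=[0,0,0,0.002,0,0,0,0,0.002,0])

```text
time_s: 10.62
tcp_pos: [0.6324, -0.1917, 0.15]
tcp_rot: [0.636, 0.772, 0.014, -0.004]
wrist_force: [-2.4, 2.5, 3.9]
width: 0.0114
grasp_force: 40.3
```

>>> jog_arm(commands=[0,0.002,0,0,0,0,0.004,0,0,0])

```text
time_s: 10.88
tcp_pos: [0.6314, -0.1894, 0.1495]
tcp_rot: [0.636, 0.771, 0.013, -0.003]
wrist_force: [-0.3, -2.8, -0.5]
width: 0.0111
grasp_force: 39.8
```

>>> jog_arm(commands=[0,-0.004,0,0,0,0,-0.008,0,0,0])

```text
time_s: 11.12
tcp_pos: [0.632, -0.191, 0.1496]
tcp_rot: [0.635, 0.772, 0.015, -0.009]
wrist_force: [-10.1, 13.6, 14.9]
width: 0.011
grasp_force: 42.1
```

Both sides resist: pushing -y gives 13.6 N and pushing +y about 3 N, with about 2 mm of free play, so the upper pin has caught in its hole. I'll recentre and loosen the grip to let the other pin drop.

>>> jog_arm(commands=[0,0.006,0,0,0,0,0.006,0,0,0,0.16,0.006,0,0,0,0.18,0.006,0,0,0,0.2,0.006,0,0,0,0.2,0.006,0,0,0,0.2,0.006,0,0,0], grip_force=20)

```text
time_s: 12.0
tcp_pos: [0.6318, -0.1902, 0.1493]
tcp_rot: [0.636, 0.772, 0.013, -0.004]
wrist_force: [0.4, -0.6, -0.3]
width: 0.0171
grasp_force: 0.2
```

```bash
python3 - <<'E'
from h import *
st()
im=vision.get_image("scene")
cv2.imwrite("pics/r3.png",cv2.resize(im[150:240,190:300],(770,630),interpolation=cv2.INTER_CUBIC)[:600])
E
```

```text
t 12.0 tcp [ 0.6318 -0.1902  0.1493] yaz 11.01 tilt [ 0.01   0.026 -1.   ] F [ 0.4 -0.6 -0.3] M [-0.07  0.08 -0.03] w 0.0171 g 0.2
```

View pics/r3.png

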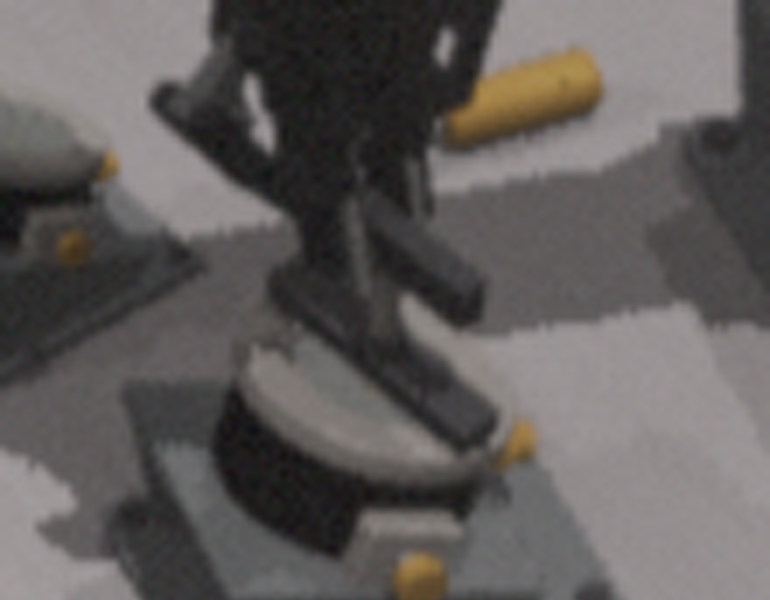

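The picture shows the head's lower end down on the ring by the hole (near (465,440) in the crop), with the spanner still leaning uphill. Now I tip the handle downhill with a loose cage to seat the head flat.

>>> jog_arm(commands=[0.22,0.001,-0.005,0.001,0,0.24,0.003,-0.011,0.003,0,0.26,0.005,-0.017,0.006,0,0.26,0.006,-0.023,0.009,0,0.26,0.007,-0.027,0.011,0,0.26,0.007,-0.027,0.011,0,0.26,0.007,-0.027,0.011,0])

```text
time_s: 12.92
tcp_pos: [0.6043, -0.1878, 0.1381]
tcp_rot: [0.636, 0.772, 0.013, -0.004]
wrist_force: [-0.7, 0.2, -0.2]
width: 0.0222
grasp_force: 0.2
```

```bash
python3 - <<'E'
from h import *
st()
im=vision.get_image("scene")
cv2.imwrite("pics/r4.png",im)
# dark pixels around ring: head footprint
c=np.array([.6325,-.194,.095]);th=np.radians(168);k=np.radians(25)
n=np.array([np.sin(k)*np.cos(th),np.sin(k)*np.sin(th),np.cos(k)])
u=np.array([.0145,-.0748,.0158]);u-=n*(u@n);u/=np.linalg.norm(u);w=np.cross(n,u)
f=lambda a,b,z:proj("scene",c+u*a+w*b+n*z)
g=cv2.cvtColor(im,cv2.COLOR_BGR2GRAY)
for a in(-.05,-.045,-.04,-.03,.03,.04,.045,.05):
    print(a,[int(g[tuple(np.round(f(a,b,.012))[::-1].astype(int))]) for b in np.arange(-.02,.0201,.004)])
print("handle");
for z in(.04,.058,.068,.078,.084):print(z,[int(g[tuple(np.round(f(-.03,b,z))[::-1].astype(int))]) for b in np.arange(-.02,.0201,.004)])
E
```

```text
t 12.93 tcp [ 0.6043 -0.1878  0.1381] yaz 11.03 tilt [ 0.01   0.026 -1.   ] F [-0.7  0.2 -0.2] M [ 0.07  0.12 -0.01] w 0.0222 g 0.2
-0.05 [141, 135, 129, 121, 117, 65, 46, 35, 44, 47, 57]
-0.045 [146, 139, 133, 121, 66, 51, 54, 51, 47, 48, 59]
-0.04 [139, 137, 132, 119, 66, 59, 59, 56, 52, 47, 68]
-0.03 [130, 93, 79, 73, 60, 55, 52, 52, 48, 49, 56]
0.03 [94, 94, 93, 74, 59, 32, 39, 38, 37, 40, 47]
0.04 [95, 94, 93, 73, 56, 45, 34, 41, 36, 48, 77]
0.045 [92, 97, 94, 89, 61, 67, 50, 55, 69, 86, 87]
0.05 [96, 97, 95, 94, 89, 84, 83, 88, 85, 84, 89]
handle
0.04 [86, 104, 98, 98, 129, 109, 132, 123, 89, 82, 89]
0.058 [52, 46, 44, 43, 48, 46, 47, 62, 83, 96, 94]
0.068 [89, 79, 76, 63, 58, 52, 45, 48, 45, 42, 44]
0.078 [93, 92, 92, 92, 90, 79, 73, 57, 56, 43, 48]
0.084 [88, 90, 92, 91, 95, 92, 93, 85, 67, 60, 54]
```

```bash
python3 - <<'E'
from h import *
im=cv2.imread("pics/r4.png")
c=np.array([.6325,-.194,.095]);th=np.radians(168);k=np.radians(25)
n=np.array([np.sin(k)*np.cos(th),np.sin(k)*np.sin(th),np.cos(k)])
u=np.array([.0145,-.0748,.0158]);u-=n*(u@n);u/=np.linalg.norm(u);w=np.cross(n,u)
A=im[140:240,190:300];S=5.3
raw=cv2.resize(A,None,fx=S,fy=S,interpolation=cv2.INTER_CUBIC)[:,70:460];B=cv2.resize(A,None,fx=S,fy=S,interpolation=cv2.INTER_CUBIC)
def poly(L,z,hx,col):
    q=np.array([((proj("scene",c+u*a*L+w*b*hx+n*z)+.5)-(190,140))*S for a,b in((1,1),(1,-1),(-1,-1),(-1,1))]).astype(np.int32);cv2.polylines(B,[q],True,col,1)
poly(.047,0,.009,(0,255,255));poly(.047,.012,.009,(0,255,0));poly(.038,.051,.006,(255,0,255));poly(.038,.071,.006,(255,255,0))
cv2.imwrite("pics/r5.png",np.hstack([raw,B[:,70:460]]))
E
```

```text
(no output)
```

View pics/r5.png

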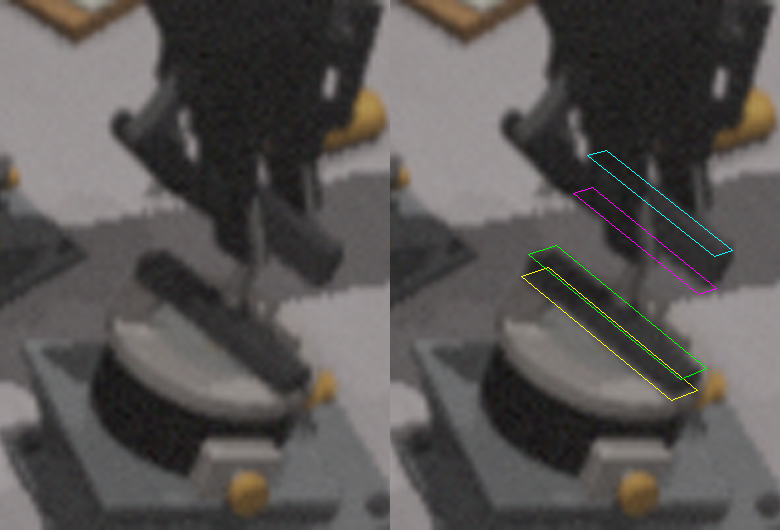

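The seated model (yellow and green head, magenta and cyan handle) overlays the real spanner within about 1–2 px, so the head is flat and the pins are in. I'll centre the cage, rock it slightly, then start turning clockwise.

>>> jog_arm(commands=[0.26,-0.0017,0.0024,0.002,0,0.26,-0.0017,0.005,0.002,0,0.26,-0.0017,0,0.002,0,0.26,-0.0017,0.0024,0.002,0,0.26,-0.0017,0.0024,0.002,3,0.26,-0.0017,0.0024,0.002,6,0.26,-0.0017,0.0024,0.003,9,0.26,-0.0017,0.0024,0.003,12,0.26,-0.0017,0.0024,0.003,12])

```text
time_s: 14.1
tcp_pos: [0.6073, -0.1893, 0.1357]
tcp_rot: [0.713, 0.701, 0.013, -0.005]
wrist_force: [-0.4, -0.3, 3.7]
width: 0.022
grasp_force: 3.2
```

```bash
cat >> h.py <<'E'
c0=np.array([.6325,-.194,.095]);_t=np.radians(168);_k=np.radians(25)
n0=np.array([np.sin(_k)*np.cos(_t),np.sin(_k)*np.sin(_t),np.cos(_k)])
def holes():
    "dark head mask line direction in the scene picture, mapped onto ring plane at head-top height"
    im=vision.get_image("scene");cv2.imwrite("pics/last.png",im);g=cv2.cvtColor(im,cv2.COLOR_BGR2GRAY)
    l=np.cross([0,0,1],n0);l/=np.linalg.norm(l);up=np.cross(n0,l)
    # rectified view of the plane 12 mm above the face, 1 px = 0.5 mm
    G=np.arange(-.07,.0701,.0005);M=np.array([[proj("scene",c0+n0*.012+l*a+up*b) for a in G] for b in G[::-1]],np.float32)
    return cv2.remap(g,M,None,cv2.INTER_LINEAR),l,up
E
python3 - <<'E'
from h import *
st();I,l,up=holes();cv2.imwrite("pics/rect1.png",I)
b=(I<75).astype(np.uint8)
# angle of head from outer annulus darkness profile (r 36..44mm)
yy,xx=np.mgrid[-140:141,-140:141];R_=np.hypot(xx,yy)*.5;A=np.degrees(np.arctan2(-yy,xx))
for a in range(-180,180,10):
    m=(abs((A-a+180)%360-180)<5)&(R_>36)&(R_<44);print(a,int(I[m].mean()),end="; ")
E
```

```text
t 14.1 tcp [ 0.6073 -0.1893  0.1357] yaz -0.94 tilt [ 0.011  0.026 -1.   ] F [-0.4 -0.3  3.7] M [0.01 0.05 0.04] w 0.022 g 3.2
-180 48; -170 54; -160 58; -150 73; -140 122; -130 137; -120 141; -110 145; -100 147; -90 133; -80 96; -70 92; -60 92; -50 92; -40 73; -30 65; -20 57; -10 86; 0 93; 10 83; 20 54; 30 45; 40 43; 50 46; 60 62; 70 78; 80 84; 90 86; 100 104; 110 112; 120 110; 130 109; 140 109; 150 108; 160 98; 170 71;
```

>>> jog_arm(commands=[0.26,0,0,0.0005,4,0.26,0,0,0.001,8,0.26,0,0,0.001,12,0.26,0,0,0.001,16,0.26,0,0,0.001,16])

```text
time_s: 14.78
tcp_pos: [0.6072, -0.1893, 0.1352]
tcp_rot: [0.803, 0.595, 0.012, -0.007]
wrist_force: [-2.3, 0.2, 8.7]
width: 0.0221
grasp_force: 13.4
```

```bash
cat >> h.py <<'E'
def headang(I):
    yy,xx=np.mgrid[-140:141,-140:141];R_=np.hypot(xx,yy)*.5;A=np.degrees(np.arctan2(-yy,xx))%360
    out=[]
    for lo,hi in((34,38),(38,42),(42,46)):
        pr=np.array([I[(abs((A-a+180)%360-180)<1.5)&(R_>lo)&(R_<hi)].mean() for a in range(120,290)])
        d=np.where(pr<78)[0]+120;out.append((d.min(),d.max(),np.median(d)) if len(d) else None)
    print("free end dark sector",out)
E
python3 - <<'E'
from h import *
I=cv2.imread("pics/rect1.png",0);headang(I)
st();I,l,up=holes();headang(I)
E
```

```text
free end dark sector [(np.int64(163), np.int64(214), np.float64(188.5)), (np.int64(168), np.int64(211), np.float64(189.5)), (np.int64(174), np.int64(210), np.float64(192.0))]
t 14.78 tcp [ 0.6072 -0.1893  0.1352] yaz -16.9 tilt [ 0.011  0.026 -1.   ] F [-2.3  0.2  8.7] M [0.3  0.37 0.32] w 0.0221 g 13.4
free end dark sector [(np.int64(156), np.int64(201), np.float64(178.5)), (np.int64(162), np.int64(199), np.float64(180.5)), (np.int64(164), np.int64(199), np.float64(181.5))]
```

>>> jog_arm(commands=[0.26,0,0,0,5,0.26,0,0,0,10,0.26,0,0,0,15,0.26,0,0,0,15])

```text
time_s: 15.32
tcp_pos: [0.6072, -0.1891, 0.1349]
tcp_rot: [0.874, 0.486, 0.011, -0.009]
wrist_force: [-2.2, 1.2, 6.5]
width: 0.0223
grasp_force: 15.1
```

```bash
python3 - <<'E'
from h import *
st();I,l,up=holes();headang(I);cv2.imwrite("pics/rect3.png",I)
E
```

```text
t 15.32 tcp [ 0.6072 -0.1891  0.1349] yaz -31.9 tilt [ 0.011  0.026 -1.   ] F [-2.2  1.2  6.5] M [0.35 0.19 0.39] w 0.0223 g 15.1
free end dark sector [(np.int64(148), np.int64(186), np.float64(167.0)), (np.int64(150), np.int64(185), np.float64(167.5)), (np.int64(153), np.int64(184), np.float64(168.5))]
```

>>> jog_arm(commands=[0.26,0,0,0,5,0.26,0,0,0,10,0.26,0,0,0,15,0.26,0,0,0,15])

```text
time_s: 15.88
tcp_pos: [0.6071, -0.1886, 0.1343]
tcp_rot: [0.93, 0.368, 0.01, -0.011]
wrist_force: [-1.2, 1.7, 4.2]
width: 0.0223
grasp_force: 14.1
```

```bash
python3 - <<'E'
from h import *
st();I,l,up=holes();headang(I)
E
```

```text
t 15.88 tcp [ 0.6071 -0.1886  0.1343] yaz -46.81 tilt [ 0.01   0.027 -1.   ] F [-1.2  1.7  4.2] M [ 0.54 -0.04  0.38] w 0.0223 g 14.1
free end dark sector [(np.int64(139), np.int64(171), np.float64(155.0)), (np.int64(142), np.int64(170), np.float64(156.0)), (np.int64(143), np.int64(169), np.float64(156.0))]
```

>>> jog_arm(commands=[0.26,0,0,0,4,0.26,0,0,0,8,0.26,0,0,0,12,0.26,0,0,0,12])

```text
time_s: 16.42
tcp_pos: [0.6074, -0.1884, 0.1339]
tcp_rot: [0.963, 0.269, 0.009, -0.011]
wrist_force: [1.9, 2.8, 1.2]
width: 0.0224
grasp_force: 13.5
```

```bash
python3 - <<'E'
from h import *
st();I,l,up=holes();headang(I)
E
```

```text
t 16.43 tcp [ 0.6074 -0.1884  0.1339] yaz -58.79 tilt [ 0.011  0.027 -1.   ] F [1.9 2.8 1.2] M [ 0.6  -0.52  0.4 ] w 0.0224 g 13.5
free end dark sector [(np.int64(134), np.int64(161), np.float64(147.5)), (np.int64(135), np.int64(159), np.float64(147.0)), (np.int64(137), np.int64(158), np.float64(147.5))]
```

>>> jog_arm(commands=[0.26,0,0,0.001,4,0.26,0,0,0.0015,8,0.26,0,0,0.0015,10,0.26,0,0,0.0015,10])

```text
time_s: 16.98
tcp_pos: [0.6084, -0.1888, 0.1347]
tcp_rot: [0.982, 0.187, 0.009, -0.012]
wrist_force: [-3.1, 2.9, 12.4]
width: 0.0223
grasp_force: 69.5
```

```bash
python3 - <<'E'
from h import *
st();I,l,up=holes();headang(I);print(r.get_state()["q"].round(2))
E
```

```text
t 16.98 tcp [ 0.6084 -0.1888  0.1347] yaz -68.45 tilt [ 0.013  0.026 -1.   ] F [-3.1  2.9 12.4] M [ 1.17 -0.92  2.48] w 0.0223 g 69.5
free end dark sector [(np.int64(134), np.int64(161), np.float64(147.5)), (np.int64(135), np.int64(159), np.float64(147.0)), (np.int64(136), np.int64(157), np.float64(146.5))]
[-0.39  0.74  0.96  1.76 -0.73  1.04 -0.34]
```

The ring is at its stop: the moment rose to 2.5 N m and the head stopped turning. Next I back off the cage, tip the handle upright again, and grip.

>>> jog_arm(commands=[0.26,0,0,-0.0015,-7,0.26,0,0,-0.0015,-14,0.26,0,0,-0.0015,-20,0.26,0,0,-0.0015,-20])

```text
time_s: 17.52
tcp_pos: [0.6061, -0.19, 0.1339]
tcp_rot: [0.937, 0.35, 0.009, -0.01]
wrist_force: [-1.1, -1.3, -0.6]
width: 0.0222
grasp_force: 0.3
```

```bash
python3 - <<'E'
from h import *
st();I,l,up=holes();headang(I)
E
```

```text
t 17.52 tcp [ 0.6061 -0.19    0.1339] yaz -49.04 tilt [ 0.01   0.026 -1.   ] F [-1.1 -1.3 -0.6] M [-0.06  0.06  0.01] w 0.0222 g 0.3
free end dark sector [(np.int64(134), np.int64(161), np.float64(147.5)), (np.int64(136), np.int64(159), np.float64(147.5)), (np.int64(137), np.int64(158), np.float64(147.5))]
```

>>> jog_arm(commands=[0.26,0,0.005,-0.001,0,0.25,0,0.01,-0.003,0,0.23,0,0.015,-0.005,0,0.21,0,0.019,-0.006,0,0.18,0,0.021,-0.007,0,0,0,0.022,-0.007,0,0,0,0.022,-0.008,0,0,0,0.022,-0.009,0], grip_force=20)

```text
time_s: 18.58
tcp_pos: [0.6211, -0.2059, 0.1422]
tcp_rot: [0.936, 0.351, 0.009, -0.01]
wrist_force: [1.2, -1.2, -4.3]
width: 0.0133
grasp_force: 18.2
```

```bash
python3 - <<'E'
from h import *
st();I,l,up=holes();headang(I)
E
```

```text
t 18.57 tcp [ 0.6211 -0.2059  0.1422] yaz -48.95 tilt [ 0.01   0.026 -1.   ] F [ 1.2 -1.2 -4.3] M [-0.4  -0.19  0.19] w 0.0133 g 18.2
free end dark sector [(np.int64(126), np.int64(156), np.float64(141.0)), (np.int64(128), np.int64(155), np.float64(141.5)), (np.int64(130), np.int64(154), np.float64(142.0))]
```

>>> jog_arm(commands=[0,0,0,-0.004,0,0,0,0,-0.008,0,0,0,0,-0.014,0,0,0,0,-0.03,0,0,0,0,-0.06,0,0,0,0,-0.1,0,0,0,0,-0.13,0,0,0,0,-0.13,0], grip_force=40)

```text
time_s: 19.62
tcp_pos: [0.6209, -0.2108, 0.2763]
tcp_rot: [0.937, 0.35, 0.012, -0.009]
wrist_force: [-0.3, -0.9, -3.5]
width: 0.0112
grasp_force: 38.8
```

```bash
python3 - <<'E'
from h import *
p,R,az=st();im=vision.get_image("scene");cv2.imwrite("pics/lift.png",im)
go((.50,.10,.20),-8.5)
T=vision.get_image("top");cv2.imwrite("pics/liftt.png",T)
# holes now, scene
c=c0;l=np.cross([0,0,1],n0);l/=np.linalg.norm(l);up=np.cross(n0,l)
for nm,I in(("scene",im),("top",T)):
    g=cv2.cvtColor(I,cv2.COLOR_BGR2GRAY);pr=[]
    for a in range(0,360,4):
        v=[g[tuple(np.round(proj(nm,c+(l*np.cos(np.radians(a))+up*np.sin(np.radians(a)))*rr)).astype(int)[::-1])] for rr in(.037,.039,.041)];pr.append(min(v))
    print(nm,pr)
E
```

```text
t 19.62 tcp [ 0.6209 -0.2108  0.2763] yaz -49.01 tilt [ 0.016  0.024 -1.   ] F [-0.3 -0.9 -3.5] M [-0.09  0.    0.02] w 0.0112 g 38.8
t 19.68 tcp [ 0.62   -0.2098  0.2739] yaz -48.99 tilt [ 0.012  0.026 -1.   ] F [-0.2 -0.4 -2.9] M [-0.    0.13 -0.  ] w 0.0114 g 38.7
shift mm [ 110.6 -311.7   80.4] turn -40.5
scene [np.uint8(140), np.uint8(139), np.uint8(142), np.uint8(142), np.uint8(141), np.uint8(142), np.uint8(141), np.uint8(140), np.uint8(140), np.uint8(140), np.uint8(139), np.uint8(142), np.uint8(140), np.uint8(139), np.uint8(140), np.uint8(138), np.uint8(138), np.uint8(129), np.uint8(129), np.uint8(122), np.uint8(119), np.uint8(119), np.uint8(121), np.uint8(122), np.uint8(138), np.uint8(138), np.uint8(138), np.uint8(139), np.uint8(137), np.uint8(137), np.uint8(140), np.uint8(140), np.uint8(138), np.uint8(139), np.uint8(139), np.uint8(134), np.uint8(101), np.uint8(104), np.uint8(111), np.uint8(126), np.uint8(139), np.uint8(139), np.uint8(140), np.uint8(140), np.uint8(141), np.uint8(138), np.uint8(139), np.uint8(139), np.uint8(138), np.uint8(139), np.uint8(138), np.uint8(138), np
[... 1132 characters left out ...]
 np.uint8(57), np.uint8(56), np.uint8(58), np.uint8(58), np.uint8(60), np.uint8(61), np.uint8(60), np.uint8(64), np.uint8(63), np.uint8(66), np.uint8(66), np.uint8(65), np.uint8(68), np.uint8(70), np.uint8(71), np.uint8(71), np.uint8(71), np.uint8(74), np.uint8(72), np.uint8(76), np.uint8(75), np.uint8(76), np.uint8(76), np.uint8(79), np.uint8(79), np.uint8(79), np.uint8(80), np.uint8(80), np.uint8(80), np.uint8(78), np.uint8(80), np.uint8(79), np.uint8(79), np.uint8(78), np.uint8(77), np.uint8(76), np.uint8(76), np.uint8(77), np.uint8(76), np.uint8(76), np.uint8(76), np.uint8(76), np.uint8(75), np.uint8(75), np.uint8(76), np.uint8(75), np.uint8(76), np.uint8(75), np.uint8(77), np.uint8(76)]
```

The ring now shows bright holes at 148°/330°, from 208°/28° at the start, so it turned about 60°. The spanner is out and held, tilted roughly 14° in the grip. I'll level it on a free patch of bench near (0.58, 0.03).

>>> jog_arm(commands=[0,0.025,-0.042,0,-6,0,0.05,-0.084,0,-14,0,0.076,-0.126,0.01,-22,0,0.102,-0.168,0.03,-30,0,0.127,-0.207,0.06,-37,0,0.127,-0.207,0.1,-40.5,0,0.127,-0.207,0.14,-40.5,0,0.127,-0.207,0.175,-40.5,0,0.127,-0.207,0.19,-40.5,0,0.127,-0.207,0.196,-40.5])

```text
time_s: 20.98
tcp_pos: [0.5812, 0.0349, 0.0817]
tcp_rot: [0.757, 0.653, 0.012, -0.007]
wrist_force: [-0.6, 0.2, -2.4]
width: 0.0114
grasp_force: 40.0
```

```bash
python3 - <<'E'
from h import *
st()
E
```

```text
t 20.98 tcp [0.5812 0.0349 0.0817] yaz -8.5 tilt [ 0.009  0.025 -1.   ] F [-0.6  0.2 -2.4] M [-0.07 -0.02 -0.04] w 0.0114 g 40.0
```

>>> jog_arm(commands=[0,0,0,0.006,0,0,0,0,0.01,0,0,0,0,0.014,0,0,0,0,0.014,0])

```text
time_s: 21.48
tcp_pos: [0.5819, 0.0356, 0.0687]
tcp_rot: [0.757, 0.653, 0.012, -0.007]
wrist_force: [0.2, -0.3, -2.9]
width: 0.0113
grasp_force: 40.0
```

```bash
python3 - <<'E'
from h import *
p,R,az=st();im=vision.get_image("scene");cv2.imwrite("pics/b1.png",im)
g=cv2.cvtColor(im,cv2.COLOR_BGR2GRAY);tx=R[:,0]*[1,1,0]
# darkness on the vertical plane 9 mm before the spanner axis, rows = height, columns = along y
q=p+R[:,1]*.009
for z in np.arange(.045,-.0151,-.004):
    print(f"{z:.3f}"," ".join(f"{g[tuple(np.round(proj('scene',[*(q+tx*a)[:2],z])).astype(int)[::-1])]:3d}" for a in np.arange(-.07,.0701,.005)))
E
```

```text
t 21.48 tcp [0.5819 0.0356 0.0687] yaz -8.48 tilt [ 0.01   0.026 -1.   ] F [ 0.2 -0.3 -2.9] M [-0.06 -0.03  0.  ] w 0.0113 g 40.0
0.045  40  34  37  38  79  96 139 105  98 101  80  45  47  44  49  48  46  45  39  49  63  57  62  56  52  53  53 129 156
0.041  40  37  57  64 129 131 121 100 101  96  58  52  49  45  51  48  47  46  44  53  60  54  50  52  59  67  69 154 158
0.037  45  85 100 114 130 126 102  98 100  83  50  45  47  47  43  45  46  42  49  47  55  47  53  61  99 102 120 159 157
0.033  81 135 140 129 107 107  99  98  94  64  47  45  49  47  50  44  44  47  48  53  50  47  78  87 132 146 149 157 160
0.029 135 157 156 103 100  98  95  99  86  53  43  39  48  45  41  49  50  61  64  76  90  66  98 129 126 127 128 155 156
0.025 156 156 131  99 103 101 103 103  68  46  39  49  46  48  50  66  64  85  89  92 100  88 103 104 108 103 112 158 157
0.021 152 129 103  98 100 102  98  97  73  59  55  45  50  65  68  86  83  96  96  99  97  96 104  97 100  99 138 158 159
0.017 128 102 101  99 100 101  98 101  75  76  74  58  58  87  87  94  96  96  99  98  97  96 100 100 100 109 158 15
[... 285 characters left out ...]
99 101 100  82  80  81  77  82  83  83  89  79  90  89  90  98  97 133 155 154 154 156
0.001  99 101  98 101  98 101 101 101  99  89  84  81  81  81  79  78  78  82  81  81  80  83  97 105 151 155 154 154 156
-0.003  98  98 101  98 100 103 101 100  92  83  80  78  81  78  78  77  80  80  79  78  79  80  78 121 153 155 148 156 157
-0.007  98 100 102 102 102 101  98 104  80  81  80  86  78  80  80  80  82  75  80  79  78  74  81 137 148 148 151 156 159
-0.011  99 102 100 100 102 101  99  97  80  80  77  80  82  81  80  78  79  78  80  79  83  67 111 142 142 145 150 159 160
-0.015 101  99 100 101 101  98  99  88  82  82  82  80  79  80  79  74  79  79  80  76  74  82 128 133 141 141 152 157 156
```

>>> jog_arm(commands=[0,0,0,0.006,0,0,0,0,0.01,0,0,0,0,0.012,0,0,0,0,0.012,0])

```text
time_s: 22.02
tcp_pos: [0.5826, 0.0361, 0.0578]
tcp_rot: [0.757, 0.653, 0.013, -0.007]
wrist_force: [-2.7, 0.6, 9.1]
width: 0.0116
grasp_force: 41.9
```

>>> jog_arm(commands=[0,0,0,0.002,0,0,0,0,0.002,0])

```text
time_s: 22.28
tcp_pos: [0.5833, 0.0366, 0.0571]
tcp_rot: [0.757, 0.653, 0.014, -0.007]
wrist_force: [-4.9, 3.0, 19.1]
width: 0.0115
grasp_force: 43.7
```

>>> jog_arm(commands=[0,0,0,-0.003,0,0.16,0,0,-0.003,0,0.18,0,0,-0.003,0,0.18,0,0,-0.003,0,0.18,0,0,-0.003,0,0.18,0.008,0,-0.001,0,0.18,0.015,0,0.002,0,0.18,0.015,0,0.002,0], grip_force=20)

```text
time_s: 23.28
tcp_pos: [0.5841, 0.0521, 0.0526]
tcp_rot: [0.757, 0.654, 0.012, -0.007]
wrist_force: [0.0, -0.5, 0.0]
width: 0.0152
grasp_force: 0.0
```

```bash
cat >> h.py <<'E'
def prof(zs,off=.009):
    p,R,az=st();im=vision.get_image("scene");g=cv2.cvtColor(im,cv2.COLOR_BGR2GRAY);tx=R[:,0]*[1,1,0];q=p+R[:,1]*off
    A=np.arange(-.06,.0601,.004);print("      "," ".join(f"{int(a*1e3):3d}" for a in A))
    for z in zs: print(f"{z:.3f} "," ".join(f"{g[tuple(np.round(proj('scene',[*(q+tx*a)[:2],z])).astype(int)[::-1])]:3d}" for a in A))
E
python3 -c "
from h import *
prof(np.arange(.031,-.006,-.003))"
```

```text
t 23.27 tcp [0.5841 0.0521 0.0526] yaz -8.37 tilt [ 0.009  0.026 -1.   ] F [ 0.  -0.5  0. ] M [-0.02  0.01  0.01] w 0.0152 g 0.0
       -60 -55 -51 -47 -43 -39 -35 -31 -27 -23 -19 -15 -11  -7  -3   0   4   8  12  16  20  24  28  32  36  40  44  48  52  56  60
0.031   36  42  41  37  39  40  45  43  47  37  44  46  42  50  50  49  45  48  43  39  45  57  53  62  72  72  73  74  74  64  52
0.028   38  41  40  35  44  39  45  47  43  45  44  50  48  52  50  45  43  45  43  48  46  50  50  68  71  72  71  73  74  54  65
0.025   42  41  47  50  52  56  49  43  50  49  49  50  44  46  51  45  38  44  45  48  43  48  50  67  67  69  72  71  70  56 107
0.022   41  46  47  76  65  52  48  43  48  49  47  49  44  45  46  43  38  41  46  44  39  49  57  67  67  73  72  71  61  56 131
0.019   46  64  70  76  70  49  47  50  48  46  44  46  50  46  44  38  45  44  47  45  39  51  61  65  64  71  73  67  54  74 131
0.016   64  88  93  93  70  43  47  48  46  46  39  45  46  46  41  47  46  44  48  51  45  51  54  61  64  63  67  55  59 114 140
0.013   64 100  99  98  64  43  48  56  46  39  39  47
[... 164 characters left out ...]
 47  49  54  47  53  55  55  58  84 141 152
0.007  100 100 100 101  75  64  56  61  72  57  61  51  60  56  50  61  73  59  57  48  58  71  51  47  55  60  55  77 123 141 157
0.004  100  98 101 101  90  71  61  70  72  72  71  62  60  66  61  72  73  72  70  61  58  76  58  56  60  70  70  77 143 152 157
0.001   98 100 102  97  90  80  70  80  77  72  78  73  71  66  72  77  75  72  77  72  70  76  71  70  79  78  84 124 150 157 159
-0.002  100  99 103  98  89  80  80  81  82  79  78  78  79  76  72  80  80  77  77  80  77  73  79  79  78  78 126 139 150 158 156
-0.005  100  99 102  99  81  76  80  80  84  80  80  78  79  80  78  80  80  78  79  80  88  77  79  78  94  91 126 146 157 158 148
```

```bash
python3 -c "
from h import *
for z in(.015,.008):
  a=plane('scene',(328.4,319.8),z);b=plane('scene',(354,355.4),z);print(a,b,(a+b)/2,np.linalg.norm(a-b),np.degrees(np.arctan2(*(b-a)[:2])))
go((.655,.184,.12),-8.5)
"
```

```text
[0.64402001 0.13908537 0.015     ] [0.65551021 0.23473007 0.015     ] [0.64976511 0.18690772 0.015     ] 0.0963324123156003 6.850353472374016
[0.64110307 0.13571792 0.008     ] [0.65268485 0.23212491 0.008     ] [0.64689396 0.18392142 0.008     ] 0.09710018575984644 6.850353472374035
t 23.32 tcp [0.5841 0.0514 0.0528] yaz -8.42 tilt [ 0.01   0.026 -1.   ] F [-0.1  0.5  0.4] M [-0.03 -0.02  0.02] w 0.0158 g 0.0
shift mm [143.3  51.1 -63.1] turn 0.1
```

>>> jog_arm(commands=[0,0,0,0,0,0,0,0,0,0,0,0,0,0,0,0,0,0,-0.02,0,0,0,0,-0.07,0,0,0.02,0,-0.075,0,0,0.06,0.02,-0.075,0,0,0.1,0.04,-0.075,0,0,0.12,0.05,-0.075,0,0,0.12,0.05,-0.07,0,0,0.12,0.05,-0.07,0], grip_force=40)

```text
time_s: 24.7
tcp_pos: [0.6496, 0.1583, 0.1263]
tcp_rot: [0.758, 0.652, 0.011, -0.007]
wrist_force: [-0.9, -0.3, -3.3]
width: 0.0112
grasp_force: 41.7
```

```bash
python3 -c "
from h import *
go((.656,.184,.085),-8.5)
prof(np.arange(.098,.06,-.003))
"
```

```text
t 24.7 tcp [0.6496 0.1583 0.1263] yaz -8.58 tilt [ 0.009  0.024 -1.   ] F [-0.9 -0.3 -3.3] M [-0.07  0.06  0.02] w 0.0112 g 41.7
shift mm [25.3  2.3 42. ] turn -0.1
t 24.7 tcp [0.6496 0.1583 0.1263] yaz -8.58 tilt [ 0.009  0.024 -1.   ] F [-0.9 -0.3 -3.3] M [-0.07  0.06  0.02] w 0.0112 g 41.7
       -60 -55 -51 -47 -43 -39 -35 -31 -27 -23 -19 -15 -11  -7  -3   0   4   8  12  16  20  24  28  32  36  40  44  48  52  56  60
0.098   39  38  36  38  41  45  38  50  51  51  50  45  53  55  54  47  49  42  43  46  49  49  51  69  72  73  75  75  75  53  79
0.095   39  38  37  41  41  65  46  44  54  52  47  47  48  51  47  52  43  46  44  47  44  47  60  69  72  75  71  74  59  53  84
0.092   38  34  37  62  70  69  48  45  46  43  47  47  50  51  51  52  44  46  45  41  53  52  65  57  65  70  71  68  51  61  83
0.089   40  45  47 113 112  60  46  45  50  43  46  45  48  49  49  50  47  45  44  43  44  52  56  60  61  57  62  57  51  76  86
0.086   40  74  96 144 128  60  52  49  59  57  59  55  60  56  62  55  50  47  49  49  51  48  49  60  50  50  50  52  63  85  87
0.083   57 131 135 1
[... 327 characters left out ...]
2  65  74  65  78  62  62  81  77  85  88  82
0.074  159 159 152 106  92  98  98 102  99 153 152 153 149 144 108 100  99  76  64  64  63  66  67  66  65  65  81  78  80  78  69
0.071  161 159 124 100  93  99  99 102 108 158 155 153 159 144 103 100 106  76  54  64  59  66  58  60  60  57  63  61  80  68  64
0.068  162 140 124 102 101 101  97 102 109 158 157 155 161 123 102 104  96  59  60  56  62  61  56  60  56  57  59  64  69  58  64
0.065  162 112 102  99 101 101 101  98 114 155 155 156 140 108 105 104  79  64  66  66  83  61  62  61  65  63  67  64  70  66  53
0.062  157 102  98  99 101 100  98 101 138 156 155 159 140 106 105  98  79  81  66  79  83  67  62  65  86  72  85  85  86  66  67
```

>>> jog_arm(commands=[0,0.0243,0.0023,0.01,0,0,0.0243,0.0023,0.03,0,0,0.0243,0.0023,0.038,0,0,0.0243,0.0023,0.046,0,0,0.0243,0.0023,0.052,0,0,0.0243,0.0023,0.052,0])

```text
time_s: 25.5
tcp_pos: [0.6569, 0.1848, 0.0749]
tcp_rot: [0.758, 0.653, 0.012, -0.007]
wrist_force: [0.6, -0.0, -2.7]
width: 0.0111
grasp_force: 41.7
```

```bash
python3 -c "
from h import *
go((.656,.184,.0606),-8.5)"
```

```text
t 25.5 tcp [0.6569 0.1848 0.0749] yaz -8.52 tilt [ 0.01   0.026 -1.   ] F [ 0.6 -0.  -2.7] M [-0.04  0.01 -0.01] w 0.0111 g 41.7
shift mm [-1.3 -0.8 14.3] turn -0.0
```

>>> jog_arm(commands=[0,0,0,0.004,0,0,0,0,0.008,0,0,0,0,0.012,0,0,0,0,0.015,0,0,0,0,0.016,0,0,0,0,0.016,0])

```text
time_s: 26.25
tcp_pos: [0.6574, 0.1856, 0.0612]
tcp_rot: [0.757, 0.653, 0.013, -0.007]
wrist_force: [-4.9, -1.5, 10.6]
width: 0.0114
grasp_force: 43.7
```

```bash
python3 -c "
from h import *
prof(np.arange(.05,.01,-.003))"
```

```text
t 26.25 tcp [0.6574 0.1856 0.0612] yaz -8.48 tilt [ 0.01   0.027 -1.   ] F [-4.9 -1.5 10.6] M [-0.1   1.26  0.06] w 0.0114 g 43.7
       -60 -55 -51 -47 -43 -39 -35 -31 -27 -23 -19 -15 -11  -7  -3   0   4   8  12  16  20  24  28  32  36  40  44  48  52  56  60
0.050   56  47  58  56  42  36  41  40  28  42  39  34  40  40  41  51  49  55  71  55  59  65  74  67  74  75  75  77  74  74  68
0.047   52  64  64  56  40  36  36  40  31  41  40  39  40  40  41  51  47  55  61  47  47  70  75  65  74  73  76  77  77  77  61
0.044   52  64  70  59  41  32  34  43  40  39  40  39  44  42  49  49  48  50  45  47  44  50  62  63  79  74  76  76  76  77  54
0.041   55  71  67  47  44  34  34  41  40  40  40  37  44  40  49  51  48  48  43  45  47  50  51  63  74  74  70  75  76  69  82
0.038   57  65  67  38  44  42  41  38  40  46  46  48  43  50  49  51  42  46  43  44  47  48  52  66  74  74  71  76  78  57  95
0.035   57  53  49  40  43  43  41  38  37  46  47  48  51  50  49  51  37  39  43  49  47  47  52  67  68  71  74  76  71  66  95
0.032   49  40  46  40  36  43  36  38  47  50  46  4
[... 294 characters left out ...]
7  48  50  65  61  64  63  65  71  54  93  94
0.023   33  38  35  36  38  35  45  50  48  48  46  48  49  51  47  42  45  49  46  48  48  56  65  63  74  69  77  71  76  89  90
0.020   33  38  39  35  41  35  51  50  52  48  51  48  53  51  47  42  53  49  41  48  56  69  78  75  74  83  85  84  84  85  84
0.017   35  37  37  35  46  48  58  54  54  54  52  51  56  44  51  44  47  47  48  46  66  69  81  75  86  91  85  88  84  80  82
0.014   33  37  39  41  54  52  58  55  54  52  52  55  56  52  51  48  47  45  48  50  77  74  76  85  89  91  90  89  85  78  82
0.011   41  39  39  46  54  58  55  59  52  50  59  50  52  54  50  52  45  52  49  68  77  79  76  87  85  89  94  89  81  79  73
```

>>> jog_arm(commands=[0,0,0,-0.002,0,0,0,0,-0.002,0,0.18,0,0,-0.002,0,0.2,0,0,-0.002,0,0.2,0,0,-0.002,0])

```text
time_s: 26.92
tcp_pos: [0.6574, 0.1856, 0.0614]
tcp_rot: [0.757, 0.653, 0.012, -0.006]
wrist_force: [-0.5, 0.1, 0.1]
width: 0.0173
grasp_force: 0.0
```

```bash
python3 -c "
from h import *
prof(np.arange(.05,.01,-.003))"
```

```text
t 26.93 tcp [0.6574 0.1856 0.0614] yaz -8.48 tilt [ 0.011  0.026 -1.   ] F [-0.5  0.1  0.1] M [ 0.02 -0.05 -0.05] w 0.0173 g 0.0
       -60 -55 -51 -47 -43 -39 -35 -31 -27 -23 -19 -15 -11  -7  -3   0   4   8  12  16  20  24  28  32  36  40  44  48  52  56  60
0.050   55  55  60  50  41  37  36  35  38  39  38  33  39  40  39  64  67  58  73  62  51  65  75  68  73  75  74  74  74  76  68
0.047   54  67  62  50  34  37  33  41  39  30  41  35  41  41  41  64  54  58  64  46  48  65  70  62  73  72  74  74  73  77  60
0.044   53  67  63  46  30  33  38  41  40  35  33  35  40  40  53  61  47  54  50  46  45  65  64  70  73  72  74  76  74  77  56
0.041   59  69  61  45  30  41  38  36  40  38  33  40  40  40  53  55  47  54  44  46  45  47  42  70  69  74  73  72  74  66  77
0.038   58  69  61  40  41  39  35  38  35  35  37  36  38  45  55  47  43  45  44  42  45  43  50  69  74  74  74  76  76  53  77
0.035   58  61  48  38  43  38  31  38  37  35  44  36  39  45  50  47  43  45  46  45  44  48  50  62  72  73  77  76  73  69  90
0.032   51  46  41  38  34  38  41  44  40  42  37  42
[... 293 characters left out ...]
2  48  47  63  64  63  65  68  68  56  94  93
0.023   34  33  37  38  36  42  39  52  50  49  46  50  48  52  47  44  43  48  42  50  48  62  63  62  73  70  77  68  73  91  92
0.020   34  39  34  42  36  42  39  52  54  49  54  50  58  52  46  44  47  48  42  50  52  72  72  71  73  84  77  85  89  83  88
0.017   36  39  35  42  40  41  46  57  62  53  61  52  56  47  48  44  43  43  48  41  66  72  73  71  86  88  86  89  89  82  83
0.014   40  37  38  38  41  46  46  55  62  58  61  56  56  48  48  46  43  48  48  52  80  76  76  85  89  88  94  91  83  80  83
0.011   39  40  38  44  41  54  54  56  57  52  55  55  44  48  48  54  50  56  56  70  80  79  76  87  88  90  91  91  77  81  72
```

Seated and free. I'll regrip briefly so the held-in-rest condition is certain, then release and retreat.

>>> jog_arm(commands=[0,0,0,0,0,0,0,0,0,0,0,0,0,0,0,0,0,0,0,0,0.3,0,0,0,0,0.6,0,0,0,0,0.8,0,0,0,0,0.8,0,0,0,0,0.8,0,0,-0.04,0,0.8,0,0,-0.1,0,0.8,-0.04,-0.04,-0.15,0,0.8,-0.09,-0.09,-0.15,0], grip_force=20)

```text
time_s: 28.48
tcp_pos: [0.5697, 0.1165, 0.2097]
tcp_rot: [0.757, 0.653, 0.015, -0.005]
wrist_force: [-0.2, -0.7, 0.6]
width: 0.0682
grasp_force: 0.0
```

>>> jog_arm(commands=[0.8,-0.06,-0.01,0,0,0.8,-0.12,-0.03,0,0,0.8,-0.17,-0.05,0,0,0.8,-0.17,-0.05,0,0])

```text
time_s: 28.98
tcp_pos: [0.4916, -0.0475, 0.2022]
tcp_rot: [0.76, 0.65, 0.013, -0.007]
wrist_force: [0.3, -0.0, -0.0]
width: 0.0685
grasp_force: 0.0
```

```bash
python3 - <<'E'
from h import *
st();S=vision.get_image("scene");T=vision.get_image("top");cv2.imwrite("pics/fs.png",S);cv2.imwrite("pics/ft.png",T)
for n,I,f,(y,x) in(("scene",S,"scene0",(297,290)),("top",T,"top0",(175,192))):
    d=cv2.absdiff(I,cv2.imread(f"pics/{f}.png")).max(2)[y:y+78,x:x+104];print(n,"changed px in rest area",(d>40).sum())
    # template shift of the handle/rest patch against the first picture
    A=cv2.imread(f"pics/{f}.png");t=A[y+8:y+66,x+15:x+85];m=cv2.matchTemplate(I[y:y+78,x:x+104],t,cv2.TM_CCOEFF_NORMED);print(cv2.minMaxLoc(m)[1::2])
for nm,xy in(("cover",(130,250,55,50)),("fitting",(298,288,35,28)),("driver",(485,252,25,65))):
    x,y,w,h=xy;d=cv2.absdiff(T,cv2.imread("pics/top0.png")).max(2)[y:y+h,x:x+w];print(nm,(d>50).sum())
E
```

```text
t 28.98 tcp [ 0.4916 -0.0475  0.2022] yaz -8.93 tilt [ 0.01   0.027 -1.   ] F [ 0.3 -0.  -0. ] M [ 0.05 -0.09 -0.06] w 0.0685 g 0.0
scene changed px in rest area 4
(0.9823933839797974, (15, 8))
top changed px in rest area 46
(0.9742450714111328, (15, 8))
cover 0
fitting 804
driver 0
```

```bash
python3 - <<'E'
from h import *
S=cv2.imread("pics/fs.png");A=cv2.imread("pics/scene0.png")
t=A[230:256,346:374];m=cv2.matchTemplate(S[215:271,331:389],t,cv2.TM_CCOEFF_NORMED);print(cv2.minMaxLoc(m)[1::2])
print(r.finish_job())
E
```

```text
(0.9967064261436462, (15, 15))
the job is handed in; nothing more can be done
None
```

I turned the gauge ring clockwise to its stop with the spanner, put the spanner back upright and fully down in its rest, and handed the job in at about 29 s. By the camera the cover, fitting and screwdriver are undisturbed. I couldn't measure how deep the pins went, only see the head lying flat on the ring before turning.

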